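Put away the sanded toy parts and finish a crosswise layer of slats

TASK

Clear the sanded toy parts: put the loose block and the two loose wheels each into the bin that already holds a part of the same kind. Take the slat off the sloping rack and finish the crosswise stack on the white board with it: lay it flat across the two lower slats near their empty end, centred from side to side and parallel to the slat already across the other end. Keep the stacked slats as they lie, leave the parts already binned in their bins, and do not disturb the sponges, glasses, glue or tape.

Things in the scene. Friction and masses are not known exactly. Their poses are not given: they have to be found in the camera images.
- wheel_a: bare pale wood toy wheel lying flat, 56 mm diameter, 18 mm thick, with a hub 24 mm across that brings it to 20.5 mm; origin at the centre of its underside. To be sorted.
- wheel_b: bare pale wood toy wheel lying flat, 56 mm diameter, 18 mm thick, with a hub 24 mm across that brings it to 20.5 mm; origin at the centre of its underside. To be sorted.
- block: bare pale wood block 42 (x) x 90 (y) x 40 mm high, origin at the centre of its underside. To be sorted.
- slat: bare pale wood slat 28 x 150 x 14 mm; origin at its CENTRE, x = width (28), y = length (150), z = thickness (14). Starts flat on the sloping face of the rack.
- rack: fixed grey rack 110 (x) x 170 (y) x 87 mm, origin mid-footprint on the table; its face slopes 35 deg, from x -55, z 12 mm up towards +x for 130 mm, and looks to -x (the robot). The slat lies flat on it, length along y, centre at x -2, z 58 mm, y within 12 mm. Two steel pins (8 mm diameter, 12 mm proud, at y +-55 mm) stop its downhill edge; between the pins both long edges are free.
- stack_board: fixed white board 160 x 160 x 10 mm, origin at the centre of its underside. Two lower slats lie on it along board x, at board y +50 and -50 mm (top 24 mm above the table). The upper layer lies on them, along board y: one slat is there at board x +50 mm; the missing one belongs at board x -50 mm (the end nearer the robot), y 0, its centre at z 31 mm.
- lower_slat_a: bare pale wood slat 28 x 150 x 14 mm; origin at its CENTRE, x = width (28), y = length (150), z = thickness (14). Loose, on the board as the first layer, its length along board x, at board y = +50 mm.
- lower_slat_b: bare pale wood slat 28 x 150 x 14 mm; origin at its CENTRE, x = width (28), y = length (150), z = thickness (14). The same, at board y = -50 mm.
- upper_slat: bare pale wood slat 28 x 150 x 14 mm; origin at its CENTRE, x = width (28), y = length (150), z = thickness (14). Loose, already in the second layer, its length along board y, at board x = +50 mm.
- block_bin: plain grey open bin, outside 220 (x) x 170 (y) x 60 mm high, walls and floor 5 mm, origin at the centre of its underside; identical to the other bin except for what already lies in it: a wooden block, across its -x end.
- wheel_bin: plain grey open bin, outside 220 (x) x 170 (y) x 60 mm high, walls and floor 5 mm, origin at the centre of its underside; identical to the other bin except for what already lies in it: a wooden wheel, flat near its -x end.
- sample_block: bare pale wood block 42 (x) x 90 (y) x 40 mm high, origin at the centre of its underside. Already in the bin for blocks, centred about 70 mm from the bin's centre towards -x; stays in the bin.
- sample_wheel: bare pale wood toy wheel lying flat, 56 mm diameter, 18 mm thick, with a hub 24 mm across that brings it to 20.5 mm; origin at the centre of its underside. Already in the bin for wheels, centred about 67 mm from the bin's centre towards -x; stays in the bin.
- sponge_a: bystander among the parts: black sanding sponge with an orange core, 62 (x) x 95 (y) x 24 mm, origin at the centre of its underside
- sponge_b: bystander: another such sanding sponge, beyond the rack and the board
- glasses: bystander: folded-out spectacles, 140 mm wide, 145 mm long, 8 mm high, at the far edge of the table; origin on the table in front of the lenses
- glue: bystander: white glue bottle, 52 mm diameter, 150 mm high, at the far edge; origin at the centre of its underside
- tape_roll: bystander: roll of paper tape lying flat, 90 mm diameter, 25 mm high, origin at the centre of its underside
- slat_pack: bystander, does not move: clear pack of thin sticks, 200 x 115 x 28 mm, origin at the centre of its underside

How it is judged:
At the end, for the whole second after the job is handed in: All wheels lie in the wheel bin, both blocks in the block bin. The rack slat lies flat on the lower pair, along board y within 0.2 rad, its centre 28 to 72 mm from mid-board towards -x and within 25 mm of it in y. The other slats are within 20 mm of their start. All is at rest (x of wheel_a in the frame of wheel_bin between -0.1 and 0.1 m and y of wheel_a in the frame of wheel_bin between -0.075 and 0.075 m and z of wheel_a in the frame of wheel_bin between 0 and 0.05 m and x of wheel_b in the frame of wheel_bin between -0.1 and 0.1 m and y of wheel_b in the frame of wheel_bin between -0.075 and 0.075 m and z of wheel_b in the frame of wheel_bin between 0 and 0.05 m and x of block in the frame of block_bin between -0.1 and 0.1 m and y of block in the frame of block_bin between -0.075 and 0.075 m and z of block in the frame of block_bin between 0 and 0.05 m and x of sample_wheel in the frame of wheel_bin between -0.1 and 0.1 m and y of sample_wheel in the frame of wheel_bin between -0.075 and 0.075 m and z of sample_wheel in the frame of wheel_bin between 0 and 0.05 m and x of sample_block in the frame of block_bin between -0.1 and 0.1 m and y of sample_block in the frame of block_bin between -0.075 and 0.075 m and z of sample_block in the frame of block_bin between 0 and 0.05 m and x of slat in the frame of stack_board between -0.072 and -0.028 m and y of slat in the frame of stack_board between -0.025 and 0.025 m and z of slat in the frame of stack_board between 0.026 and 0.036 m and angle between the y axis of slat and the y axis of stack_board, either way round below 0.2 rad and distance of each of lower_slat_a, lower_slat_b, upper_slat from where it was at the start of the episode below 0.02 m and linear speed of each of wheel_a, wheel_b, block, slat below 0.02 m/s); the robot touches nothing.
It fails at once if a sponge, the glasses, the glue or the tape roll was moved more than 30 mm (distance of any of sponge_a, sponge_b, glasses, glue, tape_roll from where it was at the start of the episode above 0.03 m).
It also fails if it takes over 72 s, if anything falls off the work surface, if the arm or the gripper's body presses on something with over 40 N, if the wrist force passes 120 N, or if a joint passes its speed limit or range.

ROBOT

A 6-joint arm with a two-finger parallel gripper is mounted at the origin on the work surface. World frame = base frame: x ahead of the robot, y to its left, z up, the work surface at z = 0. Lengths are in m, angles in rad, forces in N, time in s.
With the tool pointing down it reaches from about 0.25 to 0.775 m from the base axis. Payload 4 kg.
Tool frame: the origin (TCP) lies on the centre line of the jaws, within the pads' length; the fingertips stand env.tcp_to_tips ahead of it and the grasp point (between the pads) lies 2 mm behind it (env.tcp_to_tips is the distance from the TCP to the fingertips, in m); z points along the fingers, y is the line along which they close (so a half turn about z gives the same grasp; the last joint's range is limited). The gripper opens to 94 mm and grips with 3 to 60 N. Pads are 16 mm wide; open, the fingers measure 119 mm over their backs; the gripper's body (75 mm by 177 mm) begins 78 mm behind the grasp point.
Start: joints at [-1.247, 0.087, 1.371, -0, 1.684, -0.103], TCP at [0.228, -0.501, 0.2] pointing down, gripper open.
Joint ranges: [-3.1, 3.1], [-0.76, 2.03], [0.27, 2.55], [-1.08, 4.22], [0.17, 2.65], [-2.57, 2.57]. Speed limits (rad/s): [2.79, 2.79, 3.14, 3.14, 3.14, 3.14].

INTERFACE

Orientations are given as a unit quaternion [x, y, z, w].
In Python, from cell import env, imaging, close_job gives the robot as it stands.
- The arm moves only by the tool step_arm, never from a script. Its argument "increments" is a list of rows, each a list of 2 entries, a list of its own where there are three numbers: the shift along the tool's x, y, z as a fraction of full scale, then the turn, a rotation vector about the tool's x, y, z as a fraction of full scale. A call has exactly 5 rows; each row is the pose to reach, as a shift and turn from the pose commanded when the call began, along the tool's axes at that moment; what a row does not reach only later rows make up. Full scale, the value 1, is 400 mm for a shift and pi/2 rad for a turn. A row lasts 1/10 s, in which the tool goes at most 50 mm and 8.59 degrees, less where a joint would pass 70% of its speed; a pose out of reach is approached as far as the arm can. A call with a number of a shift or a turn outside -1 to 1 is refused whole. A call with a gripper value outside its range is refused whole. "gripper" is the closure, from -1 (fully open) to 1 (shut), set as the call begins (left out, the last holds). The fingers move at their own pace and stop on an object; "force" is the grip in N (left out, the last holds). Time passes only in rows, so rows that repeat a pose let the fingers close, or fill a call up. It gives the time, the measured TCP pose, the force, the opening and the grip force at its end, in the units of the state.
- env.get_obs(): the state, without advancing time (a new reading comes with each control period).
- imaging.camera(name): name is "side" or "top"; returns the picture (420x560x3 uint8, red, green, blue); there is no depth.
- imaging.get_calibration(name): a dict with "intrinsics" (3x3 intrinsics, pixels), "T" (4x4, takes a point from camera to world coordinates). Camera axes: x right, y up, looking along -z (the intrinsics and any distortion apply to the point x, -y, -z); pixel columns grow to the right and rows downward; lengths in m; the calibration is good to about 2 mm. A picture is of the moment at which its call begins. get_calibration takes no time and is no camera call.
- close_job(): hands the job in; it is judged then, once.
The state is a dict: "t": time; "joints": joint angles; "qvel": joint speeds; "joint_torque": joint torques, N m; "ee_pos": TCP position; "eef_rot": TCP orientation; "wrist_force": force on the tool from outside, world axes, zero at the start; "torque": the same for the moment, N m; "gripper_width": finger opening in m; "gripper_force": force on a finger pad.
Only numpy, scipy, OpenCV 4.12 (cv2) and the standard library are available. Lean on these libraries where they do the work, as an engineer would, in place of code of your own. Each camera call takes 0.05 s, during which the arm holds its last target. There are 200 camera calls.

## Working session

There is one attempt and no reset: what is moved stays moved. The work goes in short steps, Python scripts to look and compute and a tool call to move; the robot and the scene stay as the last step left them, time stands still between calls to the robot, and variables do not carry over. Pictures are saved under pics/ and viewed, at most 10 in all, crops included, and the job is handed in when it is done.

Besides the shell and the picture viewer there is one more tool, called after ">>>" as name(argument=value, ...) on one line, values as JSON. step_arm: Moves the arm, as the interface text tells. Its arguments: {"type":"object","properties":{"increments":{"type":"array"},"gripper":{"type":"number"},"force":{"type":"number"}},"required":["increments"]}

```bash
mkdir -p pics; ls; python3 - <<'E'
from cell import env, imaging
import cv2, numpy as np
np.set_printoptions(precision=4,suppress=True)
for n in ("top","side"):
    im=imaging.camera(n); cv2.imwrite(f"pics/{n}0.png",im[:,:,::-1])
    c=imaging.get_calibration(n); print(n,c)
print(env.get_obs(), env.tcp_to_tips)
E
```

```text
pics
top {'intrinsics': array([[414.1079,   0.    , 282.591 ],
       [  0.    , 414.1079, 212.1001],
       [  0.    ,   0.    ,   1.    ]]), 'T': array([[-0.0103,  0.9964, -0.0841,  0.4752],
       [-0.9994, -0.0131, -0.0322, -0.0144],
       [-0.0332,  0.0838,  0.9959,  1.1626],
       [ 0.    ,  0.    ,  0.    ,  1.    ]])}
side {'intrinsics': array([[459.2937,   0.    , 278.823 ],
       [  0.    , 459.2937, 207.0386],
       [  0.    ,   0.    ,   1.    ]]), 'T': array([[ 0.9111,  0.2208, -0.3479,  0.089 ],
       [-0.4121,  0.4807, -0.774 , -1.0186],
       [-0.0037,  0.8486,  0.529 ,  0.7765],
       [ 0.    ,  0.    ,  0.    ,  1.    ]])}
{'t': 0.1, 'joints': array([-1.2471,  0.0879,  1.3721,  0.    ,  1.6836, -0.1031]), 'qvel': array([-0.0004, -0.0015, -0.0025, -0.0006, -0.001 ,  0.0003]), 'joint_torque': array([  0.0026, -34.125 , -30.3303,   0.0721,   0.0304,  -0.0001]), 'ee_pos': array([ 0.2275, -0.5002,  0.1993]), 'eef_rot': array([ 0.9773,  0.2118, -0.0001, -0.001 ]), 'wrist_force': array([-0.2191,  0.396 ,  0.3526]), 'torque': array([-0.0368,  0.0229, -0.0101]), 'gripper_force': 0.0, 'gripper_width': 0.09365202736873343} 0.017
```

View pics/top0.png

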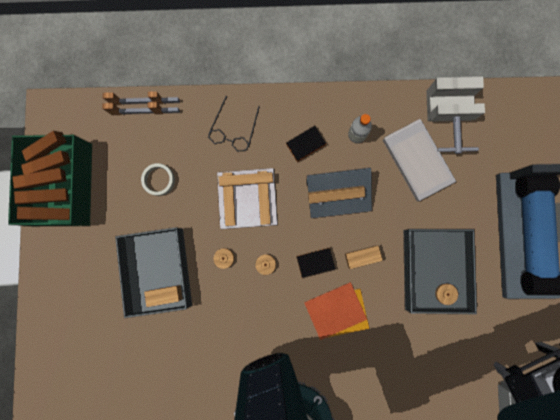

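View pics/side0.png

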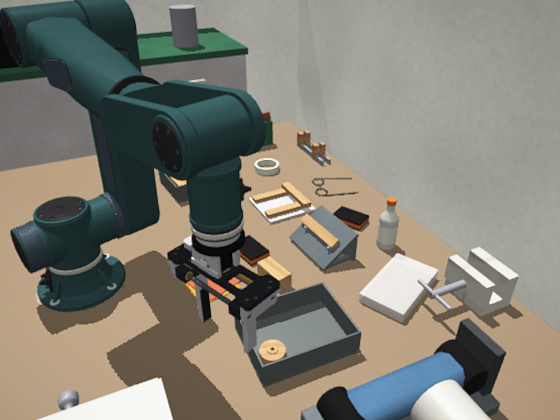

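Top view: the loose wheels are at about (223,258) and (265,265), and the block is at (364,257). The slat on the rack is at (337,195) and the board is at (247,198). The block bin is at (155,272), the wheel bin is at (440,270), and sponge_a is at (316,263). In the side view the arm hides the wheels. Next I'll segment the wood.

```bash
cat > h.py <<'E'
import cv2, numpy as np
from cell import env, imaging
np.set_printoptions(precision=4,suppress=True)
CAL={n:imaging.get_calibration(n) for n in ("top","side")}
def ray(n,u,v):
    c=CAL[n]; K=c["intrinsics"]; T=c["T"]
    d=T[:3,:3]@np.array([(u-K[0,2])/K[0,0],-(v-K[1,2])/K[1,1],-1]); return T[:3,3],d
def plane(n,uv,z):
    o,d=ray(n,*uv); return o+d*(z-o[2])/d[2]
def tri(a,b):
    (o1,d1),(o2,d2)=ray("top",*a),ray("side",*b)
    s=np.linalg.lstsq(np.c_[d1,-d2],o2-o1,rcond=None)[0]
    p,q=o1+s[0]*d1,o2+s[1]*d2; return (p+q)/2,np.linalg.norm(p-q)
def proj(n,p):
    c=CAL[n];K=c["intrinsics"];q=c["T"][:3,:3].T@(np.asarray(p)-c["T"][:3,3])
    return np.array([K[0,2]+K[0,0]*q[0]/-q[2],K[1,2]+K[1,1]*q[1]/q[2]])
def wood(im):
    h=cv2.cvtColor(im,cv2.COLOR_RGB2HSV); m=cv2.inRange(h,(8,85,125),(24,255,255))
    return m
def blobs(im,amin=60):
    n,l,s,c=cv2.connectedComponentsWithStats(wood(im))
    out=[]
    for i in range(1,n):
        if s[i,4]>=amin:
            pts=np.argwhere(l==i)[:,::-1].astype(np.float32); out.append((s[i,4],c[i],cv2.minAreaRect(pts)))
    return out
E
python3 - <<'E'
from h import *
for n in("top","side"):
    im=cv2.imread(f"pics/{n}0.png")[:,:,::-1].copy()
    print(n)
    for a,c,r in blobs(im): print(a,c,np.round(r[0],1),np.round(r[1],1),round(r[2],1))
    if n=="top":
        cr=im[150:325,100:490]; cv2.imwrite("pics/topc.png",cv2.resize(cr,None,fx=2,fy=2,interpolation=cv2.INTER_CUBIC)[:,:,::-1])
E
```

```text
top
64 [488.8906  88.5156] [490.   87.5] [17. 12.] 90.0
2708 [518.6939 128.4047] [509.9 124.5] [91.9 96.5] 83.3
752 [402.516  102.1662] [403.3 104.6] [47.1 50.9] 18.4
349 [336.5845 103.5931] [335.3 104.7] [29.1 45.2] 56.3
68 [291.2647  89.0735] [289.5  92. ] [21. 16.] 0.0
77 [106.6623  94.1169] [106.5  93.5] [ 9. 11.] 90.0
63 [151.619   93.2063] [151.5  92.5] [11.  7.] -0.0
69 [106.058  104.8986] [106.5 104. ] [ 8. 11.] 90.0
142 [364.5282 114.338 ] [364.4 111.7] [22.6 11.4] 75.1
100 [387.81 124.19] [387.2 124.2] [17.2 17.2] 56.3
225 [441.8    134.8578] [440.  134.5] [23. 24.] 90.0
133 [337.5263 149.218 ] [336.8 149.4] [31.8 13.7] 62.5
66 [379.9394 147.2576] [379.6 146.6] [18.9 10.6] 73.6
155 [370.6452 158.4129] [373.1 158.3] [21.  25.5] 26.6
61 [ 27.4426 153.0984] [ 27.3 153.1] [8.5 7.6] 63.4
133 [327.9549 161.5113] [328.7 159.8] [21.4 24.6] 81.9
1837 [455.9238 199.6075] [451.5 190.5] [73. 87.] 90.0
79 [254.7848 165.0127] [255.5 163.5] [29.  9.] 0.0
81 [388.0123 164.9753] [388.  164.8] [16.4 12.2] 17.1
100 [ 27.53 168.12] [ 28.1 168.5] [10.7 10.7] 76.0
1314 [245.8082 193.2177] [246.1
[... 1338 characters left out ...]
425.2319 411.8116] [425.3 412.7] [19.1 11.4] 33.7
63 [465.9048 411.8571] [466.5 411.5] [14.2 11.8] 53.1
side
69 [178.7681 181.1739] [177.6 181.6] [16.9  6.4] 13.0
245 [295.8286 192.5306] [296.1 192.9] [35.9  8.4] 39.3
185 [268.4378 193.7081] [268.7 193.7] [ 5.6 33.5] 76.0
78 [391.0256 201.0769] [391.  201.5] [ 9. 10.] 90.0
181 [282.8564 208.2762] [282.4 208.1] [ 5.6 36.1] 74.1
433 [318.642  230.0739] [318.5 230. ] [42.4 10.4] 40.8
451 [273.9335 267.6962] [276.5 270.6] [41.  17.7] 46.3
72 [235.1944 282.4861] [236.1 282.6] [13.2  6.8] 36.9
128 [217.4297 287.6172] [216.9 287.7] [26.1  6. ] 31.6
100 [190.73 287.44] [192.1 287.5] [18.4  8.4] 50.7
445 [272.0315 350.0135] [272. 350.] [20. 26.] 90.0
```

View pics/topc.png

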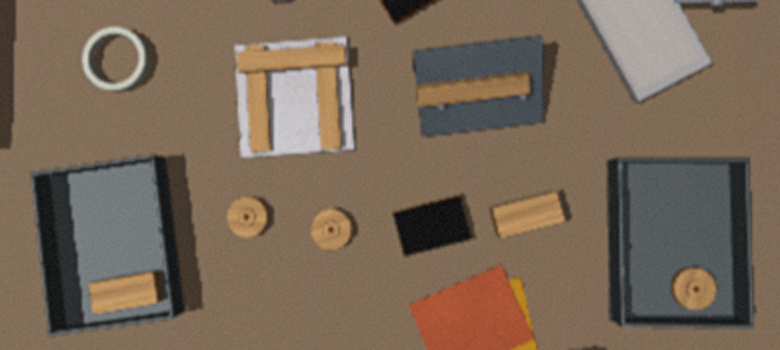

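The crop shows all parts clearly. The block's long side is tilted about 12° and the rack is tilted slightly. Next I'll tighten the mask and compute poses at the text heights, then check the heights with the side camera once the arm is out of the way.

```bash
cat >> h.py <<'E'
from scipy.spatial.transform import Rotation as R
def go(target,yaw=None,o=None):
    """increments (shift frac, turn frac) to a tool-down pose with the jaw line (tool y) along world angle yaw"""
    o=o or env.get_obs(); r=R.from_quat(o["eef_rot"])
    s=r.inv().apply(np.asarray(target)-o["ee_pos"])/0.4
    if yaw is None: return np.round(s,4)
    best=None
    for k in(0,np.pi):
        y=np.array([np.cos(yaw+k),np.sin(yaw+k),0]);z=np.array([0,0,-1.]);x=np.cross(y,z)
        t=(r.inv()*R.from_matrix(np.c_[x,y,z])).as_rotvec()/(np.pi/2)
        if best is None or np.linalg.norm(t)<np.linalg.norm(best):best=t
    return np.round(s,4),np.round(best,4)
def wood(im):
    a=im.astype(int); return ((a[...,0]>135)&(a[...,0]-a[...,2]>55)&(a[...,1]>a[...,2]+20)&(a[...,1]<a[...,0]*.9)).astype(np.uint8)*255
E
python3 - <<'E'
from h import *
im=cv2.imread("pics/top0.png")[:,:,::-1].copy()
Z={"wa":.018,"wb":.018,"blk":.04,"sw":.023,"sb":.045,"slat":.066}
for a,c,r in blobs(im,100):
    if not(100<c[0]<490 and 160<c[1]<325):continue
    b=cv2.boxPoints(r)
    print(a,np.round(c,1),np.round(r[0],1),np.round(r[1],1),round(r[2],1))
    for z in (.018,.04,.066):
        w=np.array([plane("top",p,z)[:2] for p in b]); e=[w[1]-w[0],w[2]-w[1]]
        L=[np.linalg.norm(x) for x in e]; l=e[int(np.argmax(L))]
        print("   z",z,plane("top",c,z)[:2],w.mean(0),"L",np.round(L,3),"ang",round(np.degrees(np.arctan2(l[1],l[0]))%180,1))
# bins rims / board corners by eye (crop px)
f=lambda u,v:(100+u/2,150+v/2)
for nm,z,P in(("blockbin",.06,[(32,174),(164,155),(186,312),(50,333)]),("wheelbin",.06,[(609,159),(750,158),(753,326),(612,325)]),("board",.01,[(234,45),(346,37),(355,150),(241,157)]),("sponge",.024,[(393,212),(462,196),(473,238),(405,255)])):
    w=np.array([plane("top",f(*p),z)[:2] for p in P]); print(nm,w.tolist(),w.mean(0),np.linalg.norm(np.roll(w,-1,0)-w,axis=1))
E
```

```text
1302 [245.7 193.3] [246. 198.] [53.  53.2] 88.2
   z 0.018 [0.626  0.1252] [0.6131 0.1244] L [0.15  0.149] ang 90.9
   z 0.04 [0.6231 0.1226] [0.6105 0.1218] L [0.147 0.146] ang 90.9
   z 0.066 [0.6196 0.1194] [0.6073 0.1186] L [0.143 0.142] ang 90.9
457 [335.8 194.9] [336.  194.6] [ 8.7 55.2] 83.4
   z 0.018 [ 0.6179 -0.1255] [ 0.6185 -0.1258] L [0.153 0.024] ang 95.8
   z 0.04 [ 0.6151 -0.1234] [ 0.6158 -0.1237] L [0.15  0.024] ang 95.8
   z 0.066 [ 0.6119 -0.1209] [ 0.6125 -0.1212] L [0.147 0.023] ang 95.8
525 [363.8 257.1] [363.8 257.1] [16. 33.] 76.0
   z 0.018 [ 0.4457 -0.1981] [ 0.4457 -0.198 ] L [0.09  0.043] ang 103.4
   z 0.04 [ 0.4462 -0.1945] [ 0.4463 -0.1945] L [0.088 0.042] ang 103.4
   z 0.066 [ 0.4469 -0.1904] [ 0.447  -0.1903] L [0.086 0.041] ang 103.4
317 [222.6 258.2] [222.8 258.3] [19.8 19.1] 45.0
   z 0.018 [0.4463 0.1897] [0.4462 0.1894] L [0.053 0.055] ang 45.0
   z 0.04 [0.4468 0.1858] [0.4467 0.1854] L [0.052 0.054] ang 45.0
   z 0.066 [0.4475 0.1811] [0.4474 0.1808] L [0.05  0.053] ang 45.0
324 [264.7 264.3] [264.5 264. ] [20. 19.] 90.0
   z 0.018 [0.4285 0.
[... 1184 characters left out ...]
.2128]
wheelbin [[0.5180689767966727, -0.3000466515670104], [0.5172332912800033, -0.4833646637270522], [0.30053330742476725, -0.47662531445608936], [0.3027329212695958, -0.2964161571573705]] [ 0.4096 -0.3891] [0.1833 0.2168 0.1802 0.2154]
board [[0.6875707658165828, 0.20757940754610735], [0.6963941281209489, 0.048674081906215964], [0.5366674183858272, 0.03744697810918893], [0.5287898798242895, 0.1972445771487825]] [0.6124 0.1227] [0.1592 0.1601 0.16   0.1591]
sponge [[0.45048685138240274, -0.014374715126355431], [0.47130637898951055, -0.10879498627461129], [0.4143072331456482, -0.12254936258980183], [0.39216156058517565, -0.029922337129363374]] [ 0.4321 -0.0689] [0.0967 0.0586 0.0952 0.0604]
```

```bash
python3 - <<'E'
from h import *
print(go([.43,-.15,.26],0))
E
```

```text
(array([ 0.8232, -0.5877, -0.1504]), array([-0.001 , -0.0008, -0.7283]))
```

>>> step_arm(increments=[[[0.82,-0.59,-0.15],[0,0,-0.728]],[[0.82,-0.59,-0.15],[0,0,-0.728]],[[0.82,-0.59,-0.15],[0,0,-0.728]],[[0.82,-0.59,-0.15],[0,0,-0.728]],[[0.82,-0.59,-0.15],[0,0,-0.728]]], gripper=-1, force=25)

```text
t: 0.6
ee_pos: [0.351, -0.2842, 0.2369]
eef_rot: [0.83, 0.557, 0.0, -0.0]
wrist_force: [0.2, 0.1, 0.2]
gripper_width: 0.0937
gripper_force: 0.0
```

```bash
python3 - <<'E'
from h import *
o=env.get_obs();print(o["t"],o["ee_pos"],o["joints"])
print(go([.43,.25,.24],0))
E
```

```text
0.6 [ 0.351  -0.2842  0.2369] [-0.8064 -0.1376  1.5189  0.0002  1.7609 -0.4179]
(array([ 1.3107, -0.323 , -0.0071]), array([-0.0002, -0.0003, -0.2473]))
```

>>> step_arm(increments=[[[0.9,-0.22,0],[0,0,-0.247]],[[0.9,-0.22,0],[0,0,-0.247]],[[0.9,-0.22,0],[0,0,-0.247]],[[0.9,-0.22,0],[0,0,-0.247]],[[0.9,-0.22,0],[0,0,-0.247]]])

```text
t: 1.1
ee_pos: [0.3886, -0.0371, 0.2368]
eef_rot: [0.709, 0.705, 0.0, 0.0]
wrist_force: [0.5, -0.8, -0.4]
gripper_width: 0.0944
gripper_force: 0.0
```

```bash
python3 - <<'E'
from h import *
print(go([.43,.27,.24],0))
E
```

```text
(array([ 0.7684,  0.0985, -0.0081]), array([ 0.0001,  0.    , -0.0041]))
```

Now tool x is world +y, tool y is world +x, and tool z is down.

>>> step_arm(increments=[[[0.73,0.11,0],[0,0,-0.004]],[[0.73,0.11,0],[0,0,-0.004]],[[0.73,0.11,0],[0,0,-0.004]],[[0.73,0.11,0],[0,0,-0.004]],[[0.73,0.11,0],[0,0,-0.004]]])

```text
t: 1.6
ee_pos: [0.4273, 0.21, 0.2367]
eef_rot: [0.707, 0.707, -0.0, 0.0]
wrist_force: [0.5, -0.7, 0.5]
gripper_width: 0.0941
gripper_force: 0.0
```

```bash
python3 - <<'E'
from h import *
im=imaging.camera("side"); 
for a,c,r in blobs(im,50):
    if 120<c[0]<360 and 160<c[1]<380: print(a,np.round(c,1),np.round(r[0],1),np.round(r[1],1),round(r[2],1))
P={"wa":(.4463,.1895,.018),"wb":(.429,.0737,.018),"blk":(.4462,-.1945,.04),"slat":(.6125,-.121,.0637)}
for k,p in P.items(): print(k,proj("side",p),proj("top",p))
o=im[150:330,150:370].copy(); o=cv2.resize(o,None,fx=3.6,fy=3.3,interpolation=cv2.INTER_CUBIC)
cv2.imwrite("pics/side1.png",o[:,:,::-1])
print(env.get_obs()["ee_pos"])
E
```

```text
154 [179.4 178.9] [179.5 179. ] [17.7 10.6] 45.0
229 [295.6 192.2] [295.7 192.3] [34.3  7.1] 41.6
178 [268.2 193.5] [268.5 193.5] [ 5.6 33.2] 76.0
148 [224.6 202.4] [225.  202.5] [18.  9.] 0.0
178 [282.4 208.1] [282.5 208. ] [ 5.2 35.3] 74.1
411 [318.5 229.7] [318.4 229.6] [41.8  9.9] 40.6
81 [230.5 220. ] [231.  219.9] [ 6.2 17.9] 76.8
401 [273.8 267.9] [273.7 267.9] [33.1 14.2] 38.7
65 [222.  265.9] [222.3 265.7] [15.9  5.6] 41.2
478 [217.5 292.1] [219.7 289.9] [14.2 50.4] 66.4
435 [271.9 349.8] [272. 350.] [20. 26.] 90.0
wa [225.509  202.0065] [222.6907 258.1883]
wb [232.5263 221.6711] [264.5625 264.1157]
blk [274.2473 266.8372] [363.7668 257.0898]
slat [318.9945 228.2028] [335.7705 194.7642]
[0.4273 0.217  0.2356]
```

View pics/side1.png

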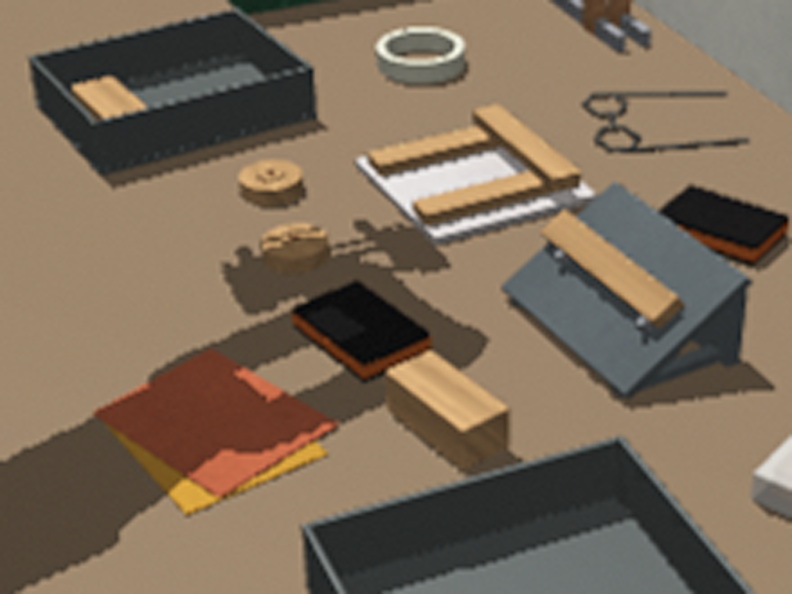

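The side crop shows wheel_a's hub at about (225,203), wheel_b at about (232,222), the block top at about (274,268) and the slat's upper face at about (318.5,229.7). Sponge_a sits just beside the block. Triangulating heights:

```bash
python3 - <<'E'
from h import *
for k,a,b in(("wa",(222.7,258.2),(225.0,202.8)),("wb",(264.6,264.1),(232,222.3)),("blk",(363.8,257.1),(273.8,267.9)),("slat",(335.9,194.8),(318.6,229.8)),("upper",(247,179),(295.6,192.2)),
 ("board",(247.2,198.6),(np.nan,0)),("blockbin far-left rim",(116.5,236.5),(159,168)),("wb rim nearleft",(404.5,229.5),(321.5,283.5))):
    if not np.isnan(b[0]): print(k,*tri(a,b))
print(go([.4463,.1895,.09],0))
E
```

```text
wa [0.4455 0.1903 0.0148] 0.0015346189235385538
wb [0.4282 0.074  0.0158] 0.0016157803859654092
blk [ 0.4455 -0.1948  0.0371] 0.0012788904280830549
slat [ 0.6122 -0.1215  0.0589] 0.0016950209426346776
upper [0.6614 0.1195 0.039 ] 0.0029988871650630236
blockbin far-left rim [0.4076 0.5108 0.0083] 0.20740666549338113
wb rim nearleft [ 0.5194 -0.3041  0.0459] 0.0017231781008535559
(array([-0.0713,  0.0477,  0.3635]), array([-0.0012, -0.0038,  0.0052]))
```

>>> step_arm(increments=[[[-0.071,0.048,0.1],[0,0,0]],[[-0.071,0.048,0.2],[0,0,0]],[[-0.071,0.048,0.3],[0,0,0]],[[-0.071,0.048,0.363],[0,0,0]],[[-0.071,0.048,0.363],[0,0,0]]])

```text
t: 2.15
ee_pos: [0.4432, 0.1782, 0.0868]
eef_rot: [0.707, 0.707, -0.005, -0.003]
wrist_force: [-0.5, -0.2, 0.9]
gripper_width: 0.0939
gripper_force: 0.0
```

```bash
python3 - <<'E'
from h import *
print(go([.446,.1897,.0195],0))
E
```

```text
(array([0.0293, 0.0088, 0.1681]), array([-0.0066,  0.0019,  0.0001]))
```

>>> step_arm(increments=[[[0.029,0.009,0.03],[0,0,0]],[[0.029,0.009,0.1],[0,0,0]],[[0.029,0.009,0.168],[0,0,0]],[[0.029,0.009,0.168],[0,0,0]],[[0.029,0.009,0.168],[0,0,0]]])

```text
t: 2.65
ee_pos: [0.4516, 0.1918, 0.0259]
eef_rot: [0.707, 0.707, 0.001, 0.0]
wrist_force: [-0.8, 0.5, 1.1]
gripper_width: 0.094
gripper_force: 0.0
```

>>> step_arm(increments=[[[0,0,0],[0,0,0]],[[0,0,0],[0,0,0]],[[0,0,0],[0,0,0]],[[0,0,0],[0,0,0]],[[0,0,0],[0,0,0]]], gripper=1, force=25)

```text
t: 3.15
ee_pos: [0.4508, 0.1911, 0.025]
eef_rot: [0.707, 0.707, 0.0, 0.0]
wrist_force: [0.3, -0.4, -0.3]
gripper_width: 0.0576
gripper_force: 0.0
```

>>> step_arm(increments=[[[0,0,0],[0,0,0]],[[0,0,0],[0,0,0]],[[0,0,-0.06],[0,0,0]],[[0,0,-0.15],[0,0,0]],[[0,0,-0.27],[0,0,0]]])

```text
t: 3.65
ee_pos: [0.4487, 0.1905, 0.1313]
eef_rot: [0.707, 0.707, -0.003, -0.001]
wrist_force: [1.1, 0.2, -0.5]
gripper_width: 0.0171
gripper_force: 0.0
```

```bash
python3 - <<'E'
from h import *
o=env.get_obs();print(o["gripper_width"],o["gripper_force"],o["joints"])
print(go([.42,-.22,.17],0),go([.475,-.395,.17],0))
E
```

```text
0.017148958563696075 0.0 [ 0.2852 -0.0235  1.6218 -0.0001  1.5493  0.285 ]
(array([-1.0264, -0.0724, -0.0945]), array([-0.0037,  0.0011,  0.0001])) (array([-1.4639,  0.065 , -0.0945]), array([-0.0037,  0.0011,  0.0001]))
```

Grasp missed: the fingers closed right through. I'll take another look.

```bash
python3 - <<'E'
from h import *
a=imaging.camera("side")[150:330,130:350]; b=imaging.camera("top")[150:330,150:370]
cv2.imwrite("pics/p2.png",cv2.resize(np.vstack([a,b]),None,fx=1.65,fy=1.65,interpolation=cv2.INTER_CUBIC)[:,:,::-1])
print(env.get_obs()["gripper_width"],env.get_obs()["ee_pos"])
E
```

```text
0.009506693250926334 [0.4549 0.1924 0.1404]
```

View pics/p2.png

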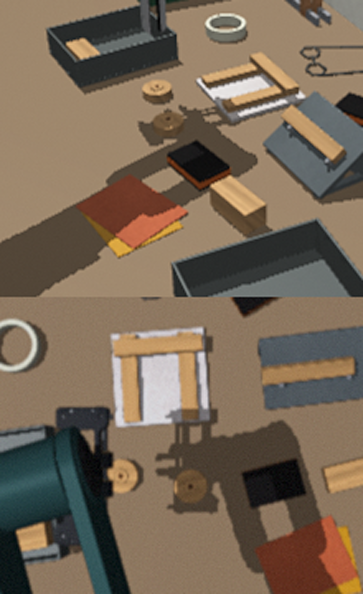

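```bash
python3 - <<'E'
from h import *
p=env.get_obs()["ee_pos"]; t=p-[0,0,.017]
print("tip proj",proj("side",t),proj("top",t), "tcp", proj("side",p))
for n in("side","top"):
    im=imaging.camera(n); cv2.imwrite(f"pics/{n}3.png",im[:,:,::-1])
    for a,c,r in blobs(im,50):
        if 200<c[0]<290 and 190<c[1]<280: print(n,a,np.round(c,1),np.round(r[0],1),np.round(r[1],1))
im=cv2.imread("pics/side3.png")[90:250,150:350]
cv2.imwrite("pics/side3c.png",cv2.resize(im,None,fx=3.7,fy=3.7,interpolation=cv2.INTER_CUBIC))
E
```

```text
tip proj [225.6349 171.6146] [214.0984 255.8912] tcp [225.2732 166.6581]
side 179 [268.3 193.5] [268.5 193.5] [ 5.6 33.2]
side 147 [224.6 202.4] [225.  202.5] [18.  9.]
side 148 [285.2 207.4] [285.4 207.2] [ 5.2 29.3]
side 405 [273.9 267.9] [273.7 267.9] [33.1 14.4]
top 1267 [244.9 192. ] [246.4 198. ] [52.3 53.3]
top 258 [224.5 258.1] [224. 258.] [20. 16.]
```

View pics/side3c.png

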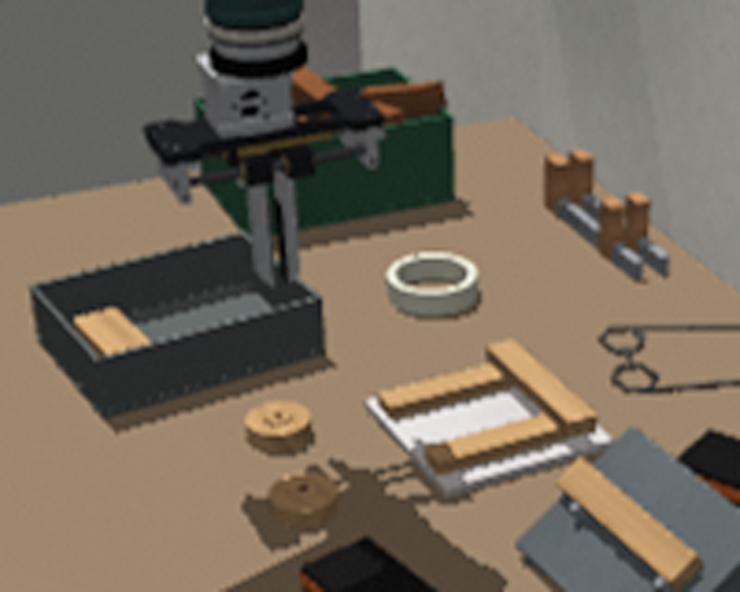

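The fingertips appear at about (225,166), about 5 px above the predicted tip (171.6). That makes the real tips about 17 mm higher than the state implies. I'll check this against the first picture, where the gripper is open.

```bash
python3 - <<'E'
from h import *
p=np.array([0.2275,-0.5002,0.1993]); y=np.array([.414,-.910,0])
for d in(0,.017):
  print(d,[np.round(proj("side",p-[0,0,d]+s*y*.053),1) for s in(-1,1)])
o=env.get_obs();print(o["ee_pos"],o["joints"],o["gripper_width"])
im=cv2.imread("pics/side0.png")[230:370,160:300]
cv2.imwrite("pics/side0c.png",cv2.resize(im,None,fx=4,fy=4,interpolation=cv2.INTER_CUBIC))
E
```

```text
0 [array([205.5, 319.3]), array([250. , 351.7])]
0.017 [array([206.4, 326.3]), array([250.4, 359. ])]
[0.4515 0.1913 0.1342] [ 0.2853 -0.0259  1.6184 -0.0001  1.5456  0.2851] 0.002160969404495341
```

View pics/side0c.png

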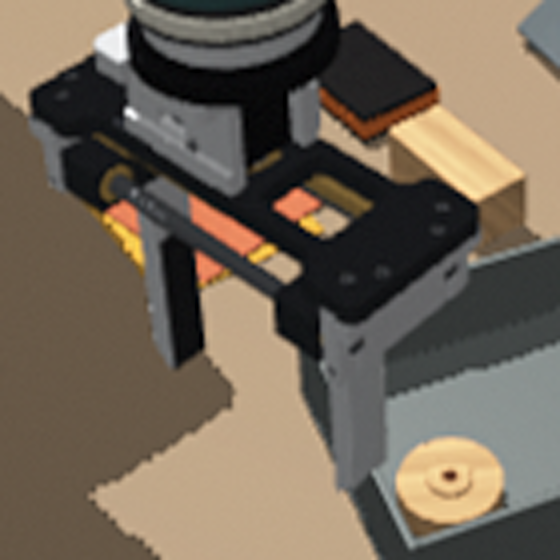

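The tips at (204.5,321) and (247.5,352.5) match the TCP itself, so the real tips stand only about 0–3 mm ahead of the reported TCP. I'll use that and watch the force as I descend.

>>> step_arm(increments=[[[-0.004,-0.014,0.07],[0,0,0]],[[-0.004,-0.014,0.07],[0,0,0]],[[-0.004,-0.014,0.07],[0,0,0]],[[-0.004,-0.014,0.07],[0,0,0]],[[-0.004,-0.014,0.07],[0,0,0]]], gripper=-1)

```text
t: 4.35
ee_pos: [0.4456, 0.1897, 0.1054]
eef_rot: [0.707, 0.707, 0.001, 0.0]
wrist_force: [0.2, -0.8, 0.1]
gripper_width: 0.0386
gripper_force: 0.0
```

>>> step_arm(increments=[[[0,0,0],[0,0,0]],[[0,0,0],[0,0,0]],[[0,0,0.07],[0,0,0]],[[0,0,0.15],[0,0,0]],[[0,0,0.225],[0,0,0]]])

```text
t: 4.85
ee_pos: [0.4454, 0.1896, 0.0142]
eef_rot: [0.707, 0.707, 0.001, 0.0]
wrist_force: [-0.6, -0.4, -0.0]
gripper_width: 0.0786
gripper_force: 0.0
```

>>> step_arm(increments=[[[0,0,0],[0,0,0]],[[0,0,0],[0,0,0]],[[0,0,0.005],[0,0,0]],[[0,0,0.01],[0,0,0]],[[0,0,0.01],[0,0,0]]])

```text
t: 5.35
ee_pos: [0.4458, 0.1897, 0.0118]
eef_rot: [0.707, 0.707, 0.001, 0.001]
wrist_force: [-0.3, -0.6, -0.1]
gripper_width: 0.0939
gripper_force: 0.0
```

>>> step_arm(increments=[[[0,0,0.005],[0,0,0]],[[0,0,0.012],[0,0,0]],[[0,0,0.012],[0,0,0]],[[0,0,0.012],[0,0,0]],[[0,0,0.012],[0,0,0]]], gripper=1, force=25)

```text
t: 5.85
ee_pos: [0.445, 0.1895, 0.0059]
eef_rot: [0.707, 0.707, -0.0, 0.0]
wrist_force: [-0.6, 0.7, 0.2]
gripper_width: 0.057
gripper_force: 0.0
```

>>> step_arm(increments=[[[0,0,0],[0,0,0]],[[0,0,0],[0,0,0]],[[0,0,0],[0,0,0]],[[0,0,-0.02],[0,0,0]],[[0,0,-0.05],[0,0,0]]])

```text
t: 6.35
ee_pos: [0.4443, 0.1893, 0.0259]
eef_rot: [0.707, 0.707, -0.001, -0.0]
wrist_force: [-0.5, 0.3, -0.3]
gripper_width: 0.0541
gripper_force: 25.0
```

>>> step_arm(increments=[[[0,0,-0.12],[0,0,0]],[[0,0,-0.24],[0,0,0]],[[-0.1,0,-0.3],[0,0,0]],[[-0.22,0.01,-0.3],[0,0,0]],[[-0.34,0.02,-0.3],[0,0,0]]])

```text
t: 6.85
ee_pos: [0.4542, 0.0525, 0.1491]
eef_rot: [0.706, 0.708, 0.002, 0.002]
wrist_force: [1.4, 0.5, -1.4]
gripper_width: 0.054
gripper_force: 25.0
```

>>> step_arm(increments=[[[-0.12,0.01,0],[0,0,0]],[[-0.24,0.02,0],[0,0,0]],[[-0.36,0.03,0],[0,0,0]],[[-0.48,0.04,0],[0,0,0]],[[-0.6,0.05,0],[0,0,0]]])

```text
t: 7.35
ee_pos: [0.4732, -0.1886, 0.1476]
eef_rot: [0.707, 0.707, 0.0, 0.001]
wrist_force: [0.7, 0.8, -0.6]
gripper_width: 0.0538
gripper_force: 25.0
```

>>> step_arm(increments=[[[-0.12,0,0],[0,0,0]],[[-0.24,0,0],[0,0,0]],[[-0.36,0,0],[0,0,0]],[[-0.48,0,0],[0,0,0]],[[-0.52,0,0],[0,0,0]]])

```text
t: 7.85
ee_pos: [0.4722, -0.399, 0.1466]
eef_rot: [0.708, 0.706, -0.001, 0.001]
wrist_force: [0.4, -0.0, 0.0]
gripper_width: 0.054
gripper_force: 25.0
```

```bash
python3 - <<'E'
from h import *
o=env.get_obs();print(o["ee_pos"],o["gripper_width"],o["gripper_force"],o["joints"])
print(go([.474,-.397,.09],0))
E
```

```text
[ 0.4722 -0.399   0.1466] 0.05403737572750476 25.000032484531403 [-0.7924  0.2528  1.2867 -0.0014  1.6002 -0.7886]
(array([0.0053, 0.0043, 0.1414]), array([ 0.0002,  0.0014, -0.0025]))
```

>>> step_arm(increments=[[[0.11,-0.068,0],[0,0,0]],[[0.11,-0.068,0.05],[0,0,0]],[[0.11,-0.068,0.14],[0,0,0]],[[0.11,-0.068,0.23],[0,0,0]],[[0.11,-0.068,0.31],[0,0,0]]])

```text
t: 8.35
ee_pos: [0.4461, -0.3497, 0.0216]
eef_rot: [0.707, 0.707, 0.0, 0.0]
wrist_force: [0.6, -0.3, -0.0]
gripper_width: 0.0539
gripper_force: 25.0
```

>>> step_arm(increments=[[[0,0,0],[0,0,0]],[[0,0,0.006],[0,0,0]],[[0,0,0.012],[0,0,0]],[[0,0,0.012],[0,0,0]],[[0,0,0.012],[0,0,0]]])

```text
t: 8.85
ee_pos: [0.4468, -0.3513, 0.0189]
eef_rot: [0.707, 0.707, 0.0, 0.002]
wrist_force: [-0.4, 0.5, -1.1]
gripper_width: 0.0541
gripper_force: 25.0
```

>>> step_arm(increments=[[[0,0,0.012],[0,0,0]],[[0,0,0.012],[0,0,0]],[[0,0,0.012],[0,0,0]],[[0,0,0.012],[0,0,0]],[[0,0,0.012],[0,0,0]]])

```text
t: 9.35
ee_pos: [0.4459, -0.3506, 0.0124]
eef_rot: [0.707, 0.707, -0.0, 0.0]
wrist_force: [0.6, -0.8, -1.0]
gripper_width: 0.0544
gripper_force: 25.0
```

>>> step_arm(increments=[[[0,0,0],[0,0,0]],[[0,0,0],[0,0,0]],[[0,0,0],[0,0,0]],[[0,0,-0.05],[0,0,0]],[[0,0,-0.15],[0,0,0]]], gripper=-0.8)

```text
t: 9.85
ee_pos: [0.4436, -0.3483, 0.0689]
eef_rot: [0.707, 0.707, -0.0, -0.004]
wrist_force: [0.1, 0.7, 0.5]
gripper_width: 0.0843
gripper_force: 0.0
```

>>> step_arm(increments=[[[0,0,-0.12],[0,0,0]],[[0,0,-0.2],[0,0,0]],[[0.12,0,-0.2],[0,0,0]],[[0.24,0,-0.2],[0,0,0]],[[0.36,0,-0.2],[0,0,0]]], gripper=-1)

```text
t: 10.35
ee_pos: [0.4458, -0.2053, 0.1528]
eef_rot: [0.708, 0.707, 0.0, 0.001]
wrist_force: [1.1, 1.2, 0.6]
gripper_width: 0.0937
gripper_force: 0.0
```

```bash
python3 - <<'E'
from h import *
o=env.get_obs();print(o["t"],o["ee_pos"],o["gripper_width"])
print(go([.4455,-.1948,.10],np.radians(13.4)))
im=imaging.camera("top")
for a,c,r in blobs(im,50):
    if 340<c[0]<480 and 230<c[1]<310: print(a,np.round(c,1),np.round(r[1],1),r[2],plane("top",c,.023))
E
```

```text
10.35 [ 0.4458 -0.2053  0.1528] 0.09366605656643917
(array([ 0.0264, -0.001 ,  0.132 ]), array([ 0.0007,  0.0004, -0.1496]))
419 [360.  257.7] [16.2 26.7] 75.96376037597656 [ 0.4443 -0.1871  0.023 ]
```

>>> step_arm(increments=[[[0.026,0,0],[0,0,-0.075]],[[0.026,0,0.06],[0,0,-0.15]],[[0.026,0,0.13],[0,0,-0.15]],[[0.026,0,0.2],[0,0,-0.15]],[[0.026,0,0.22],[0,0,-0.15]]])

```text
t: 10.9
ee_pos: [0.4438, -0.195, 0.0611]
eef_rot: [0.619, 0.785, -0.0, -0.003]
wrist_force: [-0.1, 1.1, 0.3]
gripper_width: 0.0939
gripper_force: 0.0
```

```bash
python3 - <<'E'
from h import *
print(go([.4455,-.1948,.016],np.radians(13.4)))
E
```

```text
(array([-0.001 ,  0.0047,  0.1128]), array([-0.0028, -0.0026,  0.0014]))
```

>>> step_arm(increments=[[[0,0.003,0.04],[0,0,0]],[[0,0.003,0.08],[0,0,0]],[[0,0.003,0.11],[0,0,0]],[[0,0.003,0.11],[0,0,0]],[[0,0.003,0.11],[0,0,0]]])

```text
t: 11.4
ee_pos: [0.4474, -0.1961, 0.0209]
eef_rot: [0.619, 0.785, 0.0, 0.0]
wrist_force: [-0.3, -0.1, -0.2]
gripper_width: 0.0939
gripper_force: 0.0
```

>>> step_arm(increments=[[[0,0,0],[0,0,0]],[[0,0,0],[0,0,0]],[[0,0,0],[0,0,0]],[[0,0,0],[0,0,0]],[[0,0,0],[0,0,0]]], gripper=1, force=30)

```text
t: 11.9
ee_pos: [0.4471, -0.1959, 0.0205]
eef_rot: [0.619, 0.785, 0.0, 0.0]
wrist_force: [0.1, -0.6, -0.2]
gripper_width: 0.0575
gripper_force: 0.0
```

>>> step_arm(increments=[[[0,0,0],[0,0,0]],[[0,0,0],[0,0,0]],[[0,0,0],[0,0,0]],[[0,0,-0.04],[0,0,0]],[[0,0,-0.1],[0,0,0]]])

```text
t: 12.4
ee_pos: [0.4455, -0.1949, 0.0586]
eef_rot: [0.619, 0.785, -0.0, -0.002]
wrist_force: [-0.0, 0.5, -0.4]
gripper_width: 0.0418
gripper_force: 30.0
```

```bash
python3 - <<'E'
from h import *
print(go([.45,.372,.17],np.radians(8.5)))
E
```

```text
(array([ 1.3763,  0.3411, -0.2749]), array([-0.0023, -0.0021,  0.0557]))
```

>>> step_arm(increments=[[[0,0,-0.12],[0,0,0]],[[0,0,-0.24],[0,0,0]],[[0.1,0.024,-0.3],[0,0,0.05]],[[0.22,0.054,-0.3],[0,0,0.05]],[[0.33,0.082,-0.3],[0,0,0.05]]])

```text
t: 12.9
ee_pos: [0.4485, -0.0586, 0.1816]
eef_rot: [0.65, 0.76, 0.001, 0.001]
wrist_force: [1.6, -0.1, -1.0]
gripper_width: 0.0416
gripper_force: 30.0
```

>>> step_arm(increments=[[[0.12,0.02,0],[0,0,0]],[[0.24,0.04,0],[0,0,0]],[[0.36,0.06,0],[0,0,0]],[[0.48,0.08,0],[0,0,0]],[[0.6,0.1,0],[0,0,0]]])

```text
t: 13.4
ee_pos: [0.4495, 0.1855, 0.1801]
eef_rot: [0.649, 0.761, 0.0, 0.0]
wrist_force: [0.5, -1.1, -0.3]
gripper_width: 0.0416
gripper_force: 30.0
```

```bash
python3 - <<'E'
from h import *
print(go([.45,.372,.17],np.radians(8.5)))
E
```

```text
(array([0.4603, 0.0743, 0.0253]), array([0.0002, 0.0001, 0.0058]))
```

>>> step_arm(increments=[[[0.11,0.02,0],[0,0,0]],[[0.22,0.04,0],[0,0,0]],[[0.33,0.055,0],[0,0,0]],[[0.44,0.072,0],[0,0,0]],[[0.445,0.072,0.06],[0,0,0]]])

```text
t: 13.9
ee_pos: [0.4513, 0.3699, 0.1588]
eef_rot: [0.647, 0.762, 0.004, 0.0]
wrist_force: [0.6, -0.8, -1.4]
gripper_width: 0.0418
gripper_force: 30.0
```

>>> step_arm(increments=[[[0,0,0.08],[0,0,0]],[[0,0,0.16],[0,0,0]],[[0,0,0.22],[0,0,0]],[[0,0,0.27],[0,0,0]],[[0,0,0.29],[0,0,0]]])

```text
t: 14.4
ee_pos: [0.4487, 0.3627, 0.037]
eef_rot: [0.649, 0.761, -0.003, -0.001]
wrist_force: [0.0, 0.4, -1.4]
gripper_width: 0.0415
gripper_force: 30.0
```

>>> step_arm(increments=[[[0,0,0],[0,0,0]],[[0,0,0],[0,0,0]],[[0,0,0.008],[0,0,0]],[[0,0,0.015],[0,0,0]],[[0,0,0.015],[0,0,0]]])

```text
t: 14.9
ee_pos: [0.4506, 0.3638, 0.0344]
eef_rot: [0.649, 0.76, 0.0, 0.0]
wrist_force: [0.3, 0.3, -1.5]
gripper_width: 0.0413
gripper_force: 30.0
```

>>> step_arm(increments=[[[0,0,0.008],[0,0,0]],[[0,0,0.016],[0,0,0]],[[0,0,0.016],[0,0,0]],[[0,0,0.016],[0,0,0]],[[0,0,0.016],[0,0,0]]])

```text
t: 15.4
ee_pos: [0.4506, 0.3638, 0.0279]
eef_rot: [0.649, 0.761, 0.0, 0.0]
wrist_force: [-0.5, -0.2, -1.0]
gripper_width: 0.0417
gripper_force: 30.0
```

>>> step_arm(increments=[[[0,0,0],[0,0,0]],[[0,0,0],[0,0,0]],[[0,0,0],[0,0,0]],[[0,0,-0.05],[0,0,0]],[[0,0,-0.15],[0,0,0]]], gripper=-0.5)

```text
t: 15.9
ee_pos: [0.448, 0.3621, 0.0844]
eef_rot: [0.649, 0.76, -0.004, -0.001]
wrist_force: [0.3, 0.2, -0.3]
gripper_width: 0.07
gripper_force: 0.0
```

>>> step_arm(increments=[[[0,0,-0.12],[0,0,0]],[[-0.08,0,-0.2],[0,0,0.06]],[[-0.2,-0.01,-0.2],[0,0,0.09]],[[-0.32,-0.02,-0.2],[0,0,0.09]],[[-0.44,-0.03,-0.2],[0,0,0.09]]], gripper=-1)

```text
t: 16.4
ee_pos: [0.4664, 0.1867, 0.1687]
eef_rot: [0.701, 0.713, 0.001, 0.001]
wrist_force: [0.9, 0.2, 0.7]
gripper_width: 0.094
gripper_force: 0.0
```

```bash
python3 - <<'E'
from h import *
print(go([.4285,.0738,.09],0),env.get_obs()["gripper_width"])
E
```

```text
(array([-0.2806, -0.0999,  0.1965]), array([ 0.0012, -0.0001,  0.0109])) 0.0940304801567784
```

>>> step_arm(increments=[[[-0.12,-0.04,0],[0,0,0.01]],[[-0.23,-0.08,0.05],[0,0,0.01]],[[-0.275,-0.1,0.14],[0,0,0.01]],[[-0.275,-0.1,0.2],[0,0,0.01]],[[-0.275,-0.1,0.2],[0,0,0.01]]])

```text
t: 16.9
ee_pos: [0.4249, 0.0766, 0.0845]
eef_rot: [0.708, 0.707, -0.003, -0.002]
wrist_force: [-0.3, -0.5, -0.1]
gripper_width: 0.094
gripper_force: 0.0
```

>>> step_arm(increments=[[[0,0,0.06],[0,0,0]],[[0,0,0.12],[0,0,0]],[[0,0,0.12],[0,0,0]],[[0,0,0.12],[0,0,0]],[[0,0,0.12],[0,0,0]]])

```text
t: 17.4
ee_pos: [0.4297, 0.0778, 0.042]
eef_rot: [0.707, 0.707, 0.001, 0.001]
wrist_force: [-0.1, 0.9, 0.7]
gripper_width: 0.0938
gripper_force: 0.0
```

```bash
python3 - <<'E'
from h import *
print(go([.4285,.0738,.0065],0))
E
```

```text
(array([-0.0101, -0.0033,  0.0888]), array([ 0.0023, -0.0001,  0.0006]))
```

>>> step_arm(increments=[[[-0.01,-0.003,0.03],[0,0,0]],[[-0.01,-0.003,0.06],[0,0,0]],[[-0.01,-0.003,0.087],[0,0,0]],[[-0.01,-0.003,0.087],[0,0,0]],[[-0.01,-0.003,0.087],[0,0,0]]])

```text
t: 17.9
ee_pos: [0.4263, 0.0734, 0.0044]
eef_rot: [0.707, 0.707, -0.001, -0.001]
wrist_force: [-0.0, -1.0, 0.6]
gripper_width: 0.0942
gripper_force: 0.0
```

>>> step_arm(increments=[[[0,0,0],[0,0,0]],[[0,0,0],[0,0,0]],[[0,0,0],[0,0,0]],[[0,0,0],[0,0,0]],[[0,0,0],[0,0,0]]], gripper=1, force=25)

```text
t: 18.4
ee_pos: [0.4269, 0.0735, 0.0052]
eef_rot: [0.707, 0.707, 0.0, 0.0]
wrist_force: [1.1, -0.4, 0.1]
gripper_width: 0.0574
gripper_force: 0.0
```

>>> step_arm(increments=[[[0,0,0],[0,0,0]],[[0,0,0],[0,0,0]],[[0,0,-0.05],[0,0,0]],[[0,0,-0.16],[0,0,0]],[[0,0,-0.28],[0,0,0]]])

```text
t: 18.9
ee_pos: [0.4252, 0.0734, 0.1166]
eef_rot: [0.707, 0.707, -0.002, -0.001]
wrist_force: [0.8, 0.1, -0.2]
gripper_width: 0.0542
gripper_force: 25.0
```

```bash
python3 - <<'E'
from h import *
print(go([.446,-.436,.14],0))
im=imaging.camera("side"); cv2.imwrite("pics/s5.png",im[:,:,::-1])
E
```

```text
(array([-1.2735,  0.0515, -0.0583]), array([-0.0028,  0.0002,  0.0001]))
```

>>> step_arm(increments=[[[-0.05,0,-0.09],[0,0,0]],[[-0.16,0.01,-0.1],[0,0,0]],[[-0.28,0.02,-0.1],[0,0,0]],[[-0.4,0.03,-0.1],[0,0,0]],[[-0.52,0.05,-0.1],[0,0,0]]])

```text
t: 19.45
ee_pos: [0.4467, -0.1362, 0.1572]
eef_rot: [0.707, 0.707, 0.0, 0.0]
wrist_force: [0.8, 0.3, -0.4]
gripper_width: 0.0541
gripper_force: 25.0
```

>>> step_arm(increments=[[[-0.12,0,0],[0,0,0]],[[-0.24,0,0],[0,0,0]],[[-0.36,0,0],[0,0,0]],[[-0.48,0,0],[0,0,0]],[[-0.6,0,0],[0,0,0]]])

```text
t: 19.95
ee_pos: [0.4466, -0.3765, 0.1567]
eef_rot: [0.707, 0.707, 0.0, -0.0]
wrist_force: [1.2, 0.4, -0.1]
gripper_width: 0.0541
gripper_force: 25.0
```

>>> step_arm(increments=[[[-0.1,0,0],[0,0,0]],[[-0.14,0,0],[0,0,0]],[[-0.14,0,0],[0,0,0]],[[-0.14,0,0],[0,0,0]],[[-0.14,0,0],[0,0,0]]])

```text
t: 20.45
ee_pos: [0.4474, -0.4287, 0.1574]
eef_rot: [0.706, 0.708, 0.0, -0.0]
wrist_force: [0.6, 0.4, 0.1]
gripper_width: 0.0541
gripper_force: 25.0
```

```bash
python3 - <<'E'
from h import *
print(go([.446,-.436,.013],0))
im=imaging.camera("top")
for a,c,r in blobs(im,50):
    if 340<c[0]<480 and 230<c[1]<310: print(a,np.round(c,1),np.round(r[1],1),plane("top",c,.023))
E
```

```text
(array([-0.0184, -0.0037,  0.361 ]), array([ 0.0002, -0.0003,  0.0014]))
331 [471.  255.5] [22. 17.] [ 0.4473 -0.485   0.023 ]
287 [421.5 255.7] [19. 16.] [ 0.4481 -0.3528  0.023 ]
186 [444.3 291.3] [11.8 19.8] [ 0.3524 -0.4098  0.023 ]
```

Wheel 1 is in the bin at (0.448, -0.353). Lowering wheel 2.

>>> step_arm(increments=[[[-0.018,-0.004,0.1],[0,0,0]],[[-0.018,-0.004,0.2],[0,0,0]],[[-0.018,-0.004,0.28],[0,0,0]],[[-0.018,-0.004,0.33],[0,0,0]],[[-0.018,-0.004,0.355],[0,0,0]]])

```text
t: 21.0
ee_pos: [0.4447, -0.4351, 0.0128]
eef_rot: [0.706, 0.708, 0.0, -0.002]
wrist_force: [0.2, 0.5, -0.5]
gripper_width: 0.0542
gripper_force: 25.0
```

>>> step_arm(increments=[[[0,0,0],[0,0,0]],[[0,0,0],[0,0,0]],[[0,0,0],[0,0,0]],[[0,0,0],[0,0,0]],[[0,0,0],[0,0,0]]])

```text
t: 21.5
ee_pos: [0.4458, -0.4383, 0.0163]
eef_rot: [0.707, 0.707, -0.0, 0.001]
wrist_force: [-0.0, -0.6, -0.9]
gripper_width: 0.0544
gripper_force: 25.0
```

>>> step_arm(increments=[[[0,0,0],[0,0,0]],[[0,0,0],[0,0,0]],[[0,0,0],[0,0,0]],[[0,0,-0.05],[0,0,0]],[[0,0,-0.15],[0,0,0]]], gripper=-0.7)

```text
t: 22.0
ee_pos: [0.4432, -0.4354, 0.0711]
eef_rot: [0.707, 0.707, 0.0, -0.005]
wrist_force: [0.4, 0.1, -0.3]
gripper_width: 0.0799
gripper_force: 0.0
```

>>> step_arm(increments=[[[0,0,-0.12],[0,0,0]],[[0,0,-0.22],[0,0,0]],[[0.1,0,-0.3],[0,0,0]],[[0.22,0,-0.3],[0,0,0]],[[0.34,0,-0.3],[0,0,0]]])

```text
t: 22.5
ee_pos: [0.4458, -0.3011, 0.1971]
eef_rot: [0.707, 0.707, 0.0, 0.002]
wrist_force: [0.5, -0.4, -0.4]
gripper_width: 0.0798
gripper_force: 0.0
```

```bash
python3 - <<'E'
from h import *
# rack slat: centre, rack yaw 5.8; top-face centre measured z .059-.064
yaw=np.radians(5.8); xr=np.array([np.cos(yaw),np.sin(yaw),0]); s,c=np.sin(np.radians(35)),np.cos(np.radians(35))
n=-s*xr+[0,0,c]; up=c*xr+[0,0,s]
C=np.array([.6125,-.121,.0637])-.007*n; print("slat C",C,"n",n)
z=-n; y=up; x=np.cross(y,z); Rt=R.from_matrix(np.c_[x,y,z])
o=env.get_obs(); r=R.from_quat(o["eef_rot"]); print(o["ee_pos"],o["joints"],o["gripper_width"])
for d in(.12,.03,0):
    T=C+n*d; print(d,T,np.round(r.inv().apply(T-o["ee_pos"])/.4,4),np.round((r.inv()*Rt).as_rotvec()/(np.pi/2),4))
im=imaging.camera("top"); cv2.imwrite("pics/t6.png",im[:,:,::-1])
for a,cc,q in blobs(im,50):
    if 340<cc[0]<480 and 230<cc[1]<310: print(a,np.round(cc,1),np.round(q[1],1),plane("top",cc,.023))
E
```

```text
slat C [ 0.6165 -0.1206  0.058 ] n [-0.5706 -0.058   0.8192]
[ 0.4458 -0.3011  0.1971] [-0.6997  0.0579  1.4085  0.0003  1.6712 -0.6986] 0.07977769251168054
0.12 [ 0.548  -0.1275  0.1563] [0.4345 0.2548 0.1018] [-0.3866  0.0214 -0.0626]
0.03 [ 0.5994 -0.1223  0.0825] [0.4481 0.3826 0.2865] [-0.3866  0.0214 -0.0626]
0 [ 0.6165 -0.1206  0.058 ] [0.4526 0.4252 0.3481] [-0.3866  0.0214 -0.0626]
191 [418.8 255.9] [19. 10.] [ 0.4477 -0.3456  0.023 ]
```

>>> step_arm(increments=[[[0.1,0.05,0.0],[-0.08,0.004,-0.012]],[[0.2,0.11,0.0],[-0.16,0.01,-0.025]],[[0.31,0.17,0.03],[-0.24,0.015,-0.04]],[[0.41,0.23,0.08],[-0.32,0.02,-0.05]],[[0.435,0.255,0.1],[-0.387,0.021,-0.063]]])

```text
t: 23.05
ee_pos: [0.5471, -0.1241, 0.1539]
eef_rot: [0.638, 0.709, 0.225, 0.2]
wrist_force: [-1.1, 0.2, -0.3]
gripper_width: 0.0798
gripper_force: 0.0
```

>>> step_arm(increments=[[[0,0,0],[0,0,0]],[[0,0,0],[0,0,0]],[[0,0,0],[0,0,0]],[[0,0,0],[0,0,0]],[[0,0,0],[0,0,0]]], gripper=-0.4)

```text
t: 23.55
ee_pos: [0.5485, -0.129, 0.1571]
eef_rot: [0.639, 0.708, 0.223, 0.201]
wrist_force: [0.0, 0.9, 0.3]
gripper_width: 0.0657
gripper_force: 0.0
```

```bash
cat >> h.py <<'E'
def slat(d):
    yaw=np.radians(5.8); xr=np.array([np.cos(yaw),np.sin(yaw),0]); s,c=np.sin(np.radians(35)),np.cos(np.radians(35))
    n=-s*xr+[0,0,c]; up=c*xr+[0,0,s]; C=np.array([.6125,-.121,.0637])-.007*n
    Rt=R.from_matrix(np.c_[np.cross(up,-n),up,-n]); o=env.get_obs(); r=R.from_quat(o["eef_rot"])
    return np.round(r.inv().apply(C+n*d-o["ee_pos"])/.4,4),np.round((r.inv()*Rt).as_rotvec()/(np.pi/2),4)
E
python3 - <<'E'
from h import *
for d in (.03,0,-.003): print(d,slat(d))
o=env.get_obs();print(o["joints"],o["gripper_width"])
E
```

```text
0.03 (array([ 0.0037, -0.0018,  0.2263]), array([-0.0004, -0.0003,  0.0005]))
0 (array([ 0.0037, -0.0017,  0.3013]), array([-0.0004, -0.0003,  0.0005]))
-0.003 (array([ 0.0037, -0.0017,  0.3088]), array([-0.0004, -0.0003,  0.0005]))
[-0.5597 -0.2673  1.9114  0.4221  1.0346 -0.7938] 0.06570909043220574
```

>>> step_arm(increments=[[[0.004,-0.002,0.08],[0,0,0]],[[0.004,-0.002,0.16],[0,0,0]],[[0.004,-0.002,0.225],[0,0,0]],[[0.004,-0.002,0.225],[0,0,0]],[[0.004,-0.002,0.225],[0,0,0]]])

```text
t: 24.05
ee_pos: [0.5979, -0.121, 0.081]
eef_rot: [0.639, 0.708, 0.223, 0.2]
wrist_force: [0.7, -0.0, -0.4]
gripper_width: 0.0657
gripper_force: 0.0
```

>>> step_arm(increments=[[[0,0,0.02],[0,0,0]],[[0,0,0.04],[0,0,0]],[[0,0,0.06],[0,0,0]],[[0,0,0.075],[0,0,0]],[[0,0,0.075],[0,0,0]]])

```text
t: 24.55
ee_pos: [0.6144, -0.1186, 0.055]
eef_rot: [0.639, 0.708, 0.223, 0.199]
wrist_force: [0.4, -0.2, -0.6]
gripper_width: 0.0655
gripper_force: 0.0
```

```bash
python3 - <<'E'
from h import *
print(slat(-.003),env.get_obs()["wrist_force"])
E
```

```text
(array([-0.0055,  0.0082,  0.004 ]), array([-0.0025, -0.0021,  0.0001])) [ 0.3928 -0.2147 -0.6252]
```

>>> step_arm(increments=[[[-0.005,0.007,0.003],[0,0,0]],[[-0.005,0.007,0.003],[0,0,0]],[[-0.005,0.007,0.003],[0,0,0]],[[-0.005,0.007,0.003],[0,0,0]],[[-0.005,0.007,0.003],[0,0,0]]], gripper=1, force=25)

```text
t: 25.05
ee_pos: [0.6177, -0.1206, 0.0568]
eef_rot: [0.639, 0.708, 0.223, 0.2]
wrist_force: [-1.5, -0.4, 0.9]
gripper_width: 0.0292
gripper_force: 0.3
```

>>> step_arm(increments=[[[0,0,0],[0,0,0]],[[0,0,0],[0,0,0]],[[0,0,0],[0,0,0]],[[0,0,0],[0,0,0]],[[0,0,-0.02],[0,0,0]]])

```text
t: 25.55
ee_pos: [0.6128, -0.1208, 0.0624]
eef_rot: [0.639, 0.708, 0.223, 0.199]
wrist_force: [-0.2, 0.3, -1.1]
gripper_width: 0.0277
gripper_force: 25.0
```

>>> step_arm(increments=[[[0,0,-0.05],[0,0,0]],[[0,0,-0.1],[0,0,0]],[[0,0,-0.17],[0,0,0]],[[0,0,-0.25],[0,0,0]],[[0,0,-0.3],[0,0,0]]])

```text
t: 26.05
ee_pos: [0.5449, -0.1288, 0.1648]
eef_rot: [0.639, 0.708, 0.223, 0.202]
wrist_force: [0.4, 0.1, -0.4]
gripper_width: 0.0272
gripper_force: 25.0
```

```bash
python3 - <<'E'
from h import *
print(go([.5625,.1195,.14],np.radians(3.7)),env.get_obs()["gripper_width"])
im=imaging.camera("top"); 
cr=im[150:325,100:490]; cv2.imwrite("pics/topd.png",cv2.resize(cr,None,fx=2,fy=2,interpolation=cv2.INTER_CUBIC)[:,:,::-1])
E
```

```text
(array([0.6129, 0.0525, 0.1122]), array([ 0.3893, -0.0071,  0.0235])) 0.027204945662431892
```

>>> step_arm(increments=[[[0.12,0.01,0],[0.08,-0.001,0.005]],[[0.24,0.02,0.02],[0.16,-0.003,0.01]],[[0.36,0.03,0.05],[0.24,-0.004,0.015]],[[0.47,0.04,0.08],[0.32,-0.006,0.02]],[[0.58,0.05,0.1],[0.389,-0.007,0.0235]]])

```text
t: 26.6
ee_pos: [0.561, 0.1093, 0.1408]
eef_rot: [0.683, 0.73, -0.001, -0.002]
wrist_force: [1.3, -0.3, 0.4]
gripper_width: 0.0274
gripper_force: 25.0
```

>>> step_arm(increments=[[[0.03,0,0],[0,0,0]],[[0.03,0,0],[0,0,0]],[[0.03,0,0],[0,0,0]],[[0.03,0,0],[0,0,0]],[[0.03,0,0],[0,0,0]]])

```text
t: 27.1
ee_pos: [0.5594, 0.1168, 0.1423]
eef_rot: [0.685, 0.729, 0.001, -0.001]
wrist_force: [-0.8, -0.3, -0.8]
gripper_width: 0.028
gripper_force: 25.0
```

```bash
python3 - <<'E'
from h import *
print(go([.5625,.1195,.036],np.radians(3.7)))
im=imaging.camera("side"); o=env.get_obs(); print(o["ee_pos"],proj("side",o["ee_pos"]))
u=im[110:260,190:390]; cv2.imwrite("pics/s7.png",cv2.resize(u,None,fx=3.5,fy=3.5,interpolation=cv2.INTER_CUBIC)[:,:,::-1])
E
```

```text
(array([0.0056, 0.0082, 0.2658]), array([ 0.    , -0.0014, -0.0013]))
[0.5594 0.1169 0.1422] [266.4666 169.8849]
```

View pics/s7.png

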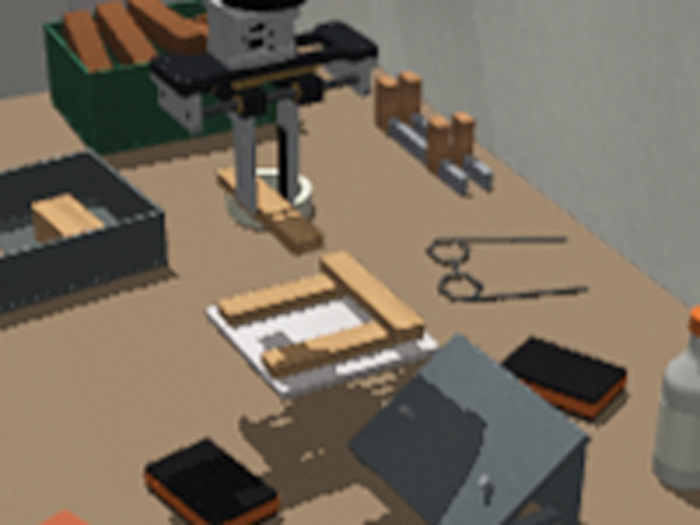

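The slat is held level at about (266,168), parallel to the upper slat. The rack pins are undisturbed. Lowering.

>>> step_arm(increments=[[[0.005,0.007,0.06],[0,0,0]],[[0.005,0.007,0.12],[0,0,0]],[[0.005,0.007,0.18],[0,0,0]],[[0.005,0.007,0.23],[0,0,0]],[[0.005,0.007,0.25],[0,0,0]]])

```text
t: 27.65
ee_pos: [0.5603, 0.1197, 0.039]
eef_rot: [0.684, 0.729, -0.001, -0.003]
wrist_force: [0.4, 0.2, -0.6]
gripper_width: 0.0278
gripper_force: 25.0
```

>>> step_arm(increments=[[[0,0,0],[0,0,0]],[[0,0,0],[0,0,0]],[[0,0,0],[0,0,0]],[[0,0,0],[0,0,0]],[[0,0,0],[0,0,0]]])

```text
t: 28.15
ee_pos: [0.5625, 0.121, 0.0418]
eef_rot: [0.684, 0.73, 0.0, -0.001]
wrist_force: [0.7, -0.5, 0.6]
gripper_width: 0.0276
gripper_force: 25.0
```

```bash
python3 - <<'E'
from h import *
print(go([.5625,.1195,.031],np.radians(3.7)))
E
```

```text
(array([-0.0037, -0.0002,  0.0269]), array([-0.0006, -0.0014,  0.0004]))
```

>>> step_arm(increments=[[[-0.004,0,0.007],[0,0,0]],[[-0.004,0,0.014],[0,0,0]],[[-0.004,0,0.021],[0,0,0]],[[-0.004,0,0.027],[0,0,0]],[[-0.004,0,0.027],[0,0,0]]])

```text
t: 28.65
ee_pos: [0.5615, 0.1193, 0.0293]
eef_rot: [0.684, 0.73, -0.001, -0.002]
wrist_force: [0.1, 0.3, 0.4]
gripper_width: 0.0277
gripper_force: 25.0
```

>>> step_arm(increments=[[[0,0,0.003],[0,0,0]],[[0,0,0.003],[0,0,0]],[[0,0,0.003],[0,0,0]],[[0,0,0.003],[0,0,0]],[[0,0,0.003],[0,0,0]]])

```text
t: 29.15
ee_pos: [0.5621, 0.1193, 0.029]
eef_rot: [0.684, 0.73, -0.0, -0.002]
wrist_force: [0.9, -0.6, -0.4]
gripper_width: 0.0275
gripper_force: 25.0
```

>>> step_arm(increments=[[[0,0,0.004],[0,0,0]],[[0,0,0.004],[0,0,0]],[[0,0,0.004],[0,0,0]],[[0,0,0.004],[0,0,0]],[[0,0,0.004],[0,0,0]]])

```text
t: 29.65
ee_pos: [0.5621, 0.1193, 0.0274]
eef_rot: [0.684, 0.73, -0.0, -0.002]
wrist_force: [0.5, 0.5, 1.1]
gripper_width: 0.0276
gripper_force: 25.0
```

>>> step_arm(increments=[[[0,0,0],[0,0,0]],[[0,0,0],[0,0,0]],[[0,0,0],[0,0,0]],[[0,0,0],[0,0,0]],[[0,0,0],[0,0,0]]], gripper=-0.4)

```text
t: 30.15
ee_pos: [0.5619, 0.1193, 0.0272]
eef_rot: [0.684, 0.73, -0.0, -0.002]
wrist_force: [1.0, 0.2, -0.2]
gripper_width: 0.0634
gripper_force: 0.0
```

>>> step_arm(increments=[[[0,0,-0.04],[0,0,0]],[[0,0,-0.12],[0,0,0]],[[0,0,-0.22],[0,0,0]],[[0,0,-0.34],[0,0,0]],[[0,0,-0.46],[0,0,0]]])

```text
t: 30.65
ee_pos: [0.562, 0.1189, 0.2126]
eef_rot: [0.684, 0.73, -0.001, -0.002]
wrist_force: [0.6, -0.0, 1.0]
gripper_width: 0.0659
gripper_force: 0.0
```

>>> step_arm(increments=[[[0,-0.1,0],[0,0,0]],[[0,-0.2,0],[0,0,0]],[[0,-0.3,0],[0,0,0]],[[0,-0.4,0],[0,0,0]],[[0,-0.5,0],[0,0,0]]])

```text
t: 31.15
ee_pos: [0.3612, 0.1058, 0.2117]
eef_rot: [0.684, 0.73, -0.0, -0.002]
wrist_force: [-0.0, 0.3, -0.2]
gripper_width: 0.0658
gripper_force: 0.0
```

```bash
python3 - <<'E'
from h import *
a=imaging.camera("top"); b=imaging.camera("side")
cv2.imwrite("pics/f.png",np.vstack([cv2.resize(a[150:325,100:490],(720,323),interpolation=cv2.INTER_CUBIC),cv2.resize(b[150:275,130:455],(720,277),interpolation=cv2.INTER_CUBIC)])[:,:,::-1])
E
```

```text
(no output)
```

View pics/f.png

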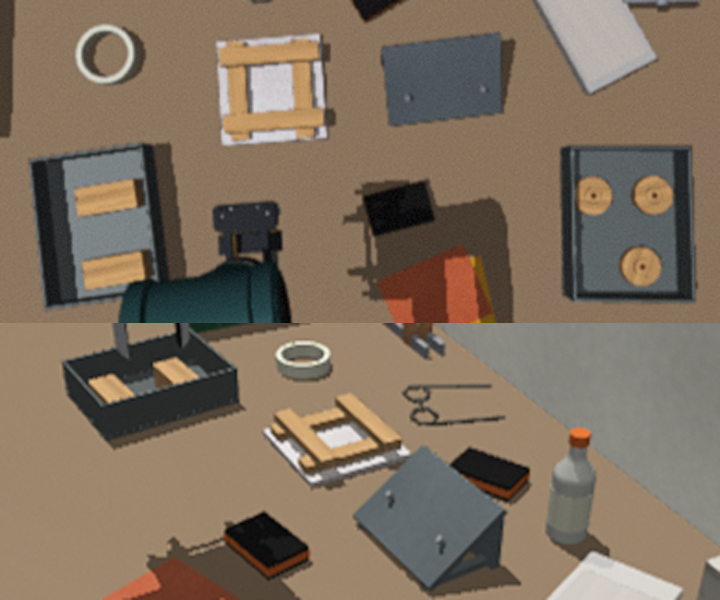

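The final picture shows both blocks in the left bin and three wheels in the right bin. The slat lies across the near end of the pair at about (273,121), parallel to the upper slat. The bystanders have not moved.

```bash
python3 -c "
from cell import close_job
print(close_job())"
```

```text
the job is handed in; nothing more can be done
None
```

I handed in the job at about 31 s of the 72 s allowed; the last picture shows the block and both wheels in their matching bins, the slat laid flat across the near end of the stack, and nothing else visibly moved (no verdict was returned).

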